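Lock a clamp stud in front of a hard drive

ROBOT

A 6-joint arm with a two-finger parallel gripper is mounted at the origin on the work surface. World frame = base frame: x ahead of the robot, y to its left, z up, the work surface at z = 0. Lengths are in m, angles in rad, forces in N, time in s.
With the tool pointing down it reaches from about 0.275 to 0.875 m from the base axis. Payload 12.5 kg.
Tool frame: the origin (TCP) lies at the very end of the fingers, on their centre line; the grasp point (between the pads) lies 19 mm behind it; z points along the fingers, y is the line along which they close (so a half turn about z gives the same grasp; the last joint's range is limited). The gripper opens to 85 mm and grips with 20 to 120 N. Pads are 22 mm wide; open, the fingers measure 114 mm over their backs; the gripper's body (76 mm by 85 mm) begins 54 mm behind the grasp point. The pads swing forward as they close: fully open they stand 13 mm farther back than shut.
Start: joints at [1.22, 0.351, 1.652, -0, 1.139, -0.085], TCP at [0.144, 0.531, 0.231] pointing down, gripper open.
Joint ranges: [-2.75, 2.75], [-0.79, 2.1], [0.01, 2.65], [-1.57, 4.71], [0.07, 3.14], [-2.87, 2.87]. Speed limits (rad/s): [2.22, 2.22, 2.79, 3.14, 3.14, 3.14].

INTERFACE

Orientations are given as a 3x3 rotation matrix whose columns are the frame's x, y, z axes.
In Python, from bench import manip gives the robot as it stands. Calls block until the motion is done:
- manip.move_ptp(position, orientation): joint-space move of the TCP to a pose.
- manip.move_l(position, attitude=None, max_speed=0.15): straight line of the TCP; attitude=None keeps the orientation; max_speed is the mean speed in m/s.
- manip.move_j(angles): joint-space move.
- manip.set_gripper(opening, effort=None): opening from 0.0 (shut) to 1.0 (fully open); effort is the grip in N (None keeps the last); returns when the fingers have stopped.
- manip.dwell(seconds).
- manip.inverse_kinematics(position, orientation): joint angles nearest the present ones, or None.
- manip.grab_frame(name): name is "scene" or "top" or "wrist"; returns (picture, depth): 480x640x3 uint8, red, green, blue; 480x640 float32, m along the optical axis (not along the pixel's ray), 0 where there is no reading.
- manip.get_calibration(name): a dict with "camera_matrix" (3x3 intrinsics, pixels), "R" (3x3) and "t" (3): a world point X has camera coordinates R X + t. Camera axes: x right, y down, z forward; pixel columns grow to the right and rows downward; lengths in m; the calibration is good to about 2 mm. A picture is of the moment at which its call begins: read the wrist's pose just before it. get_calibration takes no time and is no camera call; for the wrist camera it gives the pose at the moment of the call.
A pose or a line that the arm cannot do raises manip.Unreachable and nothing moves.
- manip.sign_off(): hands the job in; it is judged then, once.
Trained networks look in the newest picture that a camera, given by its name, has taken for a name from the list of things; names that differ only in an ending like _2 or _b are one class to them, and where a whole thing is asked for, a point or a joint stands for the part that bears it (a point fixed in the world has none). Each returns a list of dicts, best first, with "confidence" (0 to 1); they miss things now and then, are a little off and sometimes report something else, mostly with a low value. They report only what shows in the picture. A call takes as long as a camera call. They do not tell look-alikes from the thing itself.
- manip.look_for(camera, name): "at" ([x, y, z] in m, in world coordinates, good to about 4 mm: the middle of the surface that is visible of it).
Readings, each from a call of its own:
- manip.current_time(): time.
- manip.current_qpos(): joint angles.
- manip.current_joint_vel(): joint speeds.
- manip.current_joint_torque(): joint torques, N m.
- manip.current_ee_pos(): TCP position.
- manip.current_tcp_rot(): TCP orientation.
- manip.current_force(): force on the tool from outside, world axes, zero at the start.
- manip.current_ft_torque(): the same for the moment, N m.
- manip.current_grip_width(): opening from 0.0 (shut) to 1.0 (fully open).
- manip.current_grip_force(): force on a finger pad.
Only numpy, scipy, OpenCV 4.12 (cv2) and the standard library are available. Lean on these libraries where they do the work, as an engineer would, in place of code of your own. Each camera call takes 0.05 s, during which the arm holds its last target. There are 200 camera calls.

TASK

Take the orange-handled clamp stud, drop its T-shaped head through the yellow-edged window of the slotted plate, slide it along the slot, handle still lengthways, right up to the blue hard drive in the black nest (touching, or at most a finger's width of 15 mm away), and only then turn it a quarter turn either way so that its head locks crossways under the lips. Let go and leave it standing there; leave the blue-handled stud where it is.

Things in the scene. Friction and masses are not known exactly. Their poses are not given: they have to be found in the camera images.
- stud: Orange-handled clamp stud, 92 mm tall, 0.16 kg, standing upright. Origin: centre of its underside, z up. Steel T-head 40 (x) by 22 (y) by 9 high; shank 10 diameter; collar 30 diameter at height 23-29; hub 18 diameter from 55; orange handle bar at height 62-92, 44 along x, 16 along y (grip it across the 16). Head and handle lie the same way (x); a half turn looks the same.
- blue_stud: Stud of the same height and handle, but blue, with a round foot 40 mm in diameter that does not fit the window. Not to be used or moved. Origin: centre of its underside.
- plate: Fixed aluminium T-slot plate, 140 (x) by 380 (y) by 26 mm high. Origin: centre of its underside. Slot along y at x = 0, 16 wide between lips, y = -102 to 190. Cavity below: 56 wide, height 6 (floor, the head rests on it) to 20, y to 170. Yellow-edged window 34 (x) by 56 (y) centred at y = -130: the head enters only here, lengthways; once in it slides and turns freely under the lips.
- nest: Black nest with a blue-cased hard drive 100 x 70 mm, fixed across the slot on the plate, axes as the plate's. Spans x -56 to 56, y 0 to 76, 15 mm high (top 41 above the table). Origin: on the plate's top, over the slot's middle, at the drive's end face, which looks along -y to the window. The stud's collar touches it when the stud's axis is 15 mm away; the cavity goes on beneath.
There are look-alikes about, which are no part of the job. Leave any pink or turquoise look-alike of the stud alone.

How it is judged:
By the outcome, as a careful person would: the job done as asked, in the order asked, and still so for the second after the job is handed in, with the robot touching nothing.
It also fails if it takes over 45 s, if anything falls off the work surface, if the arm or the gripper's body presses on something with over 40 N, if the wrist force passes 120 N, or if a joint passes its speed limit or range.

## Working session

There is one attempt and no reset: what is moved stays moved. The work goes in short steps, each a Python script; the robot and the scene stay as the last script left them, time stands still between calls to the robot, and variables do not carry over. Pictures are saved under pics/ and viewed, at most 13 in all, crops included, and the job is handed in when it is done.

```bash
ls; mkdir -p pics
python3 - <<'E'
from bench import manip
import cv2,numpy as np
for c in ("top","scene"):
    im,d=manip.grab_frame(c); cv2.imwrite(f"pics/{c}0.png",im[:,:,::-1]); np.savez(f"pics/{c}0.npz",im=im,d=d,**manip.get_calibration(c))
    for n in ("stud","blue_stud","plate","nest"):
        print(c,n,[(np.round(r["at"],3).tolist(),round(r["confidence"],2)) for r in manip.look_for(c,n)])
print(manip.current_time())
E
```

```text
pics
top stud [([0.596, -0.325, 0.079], 0.93), ([0.513, -0.35, 0.085], 0.66), ([0.699, -0.302, 0.084], 0.59), ([0.503, -0.432, 0.073], 0.56)]
top blue_stud [([0.462, -0.266, 0.084], 0.6)]
top plate []
top nest [([0.599, 0.162, 0.037], 0.77)]
scene stud [([0.712, -0.303, 0.071], 0.93), ([0.61, -0.326, 0.067], 0.8), ([0.51, -0.435, 0.067], 0.79), ([0.524, -0.355, 0.063], 0.55)]
scene blue_stud [([0.474, -0.273, 0.058], 0.78)]
scene plate [([0.608, 0.021, 0.025], 0.94)]
scene nest [([0.609, 0.16, 0.037], 0.63)]
0.5
```

View pics/top0.png

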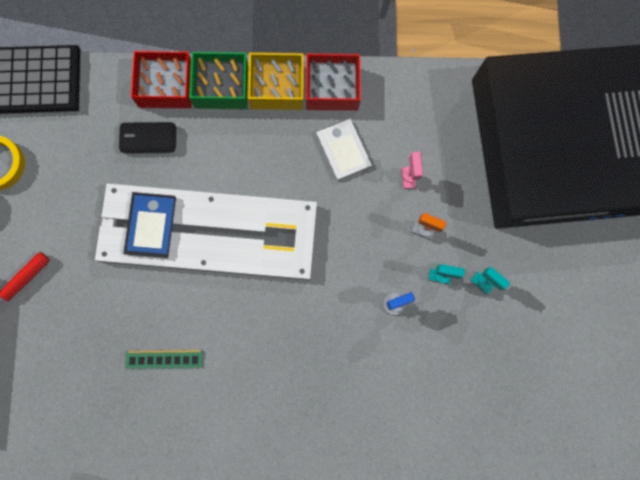

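View pics/scene0.png

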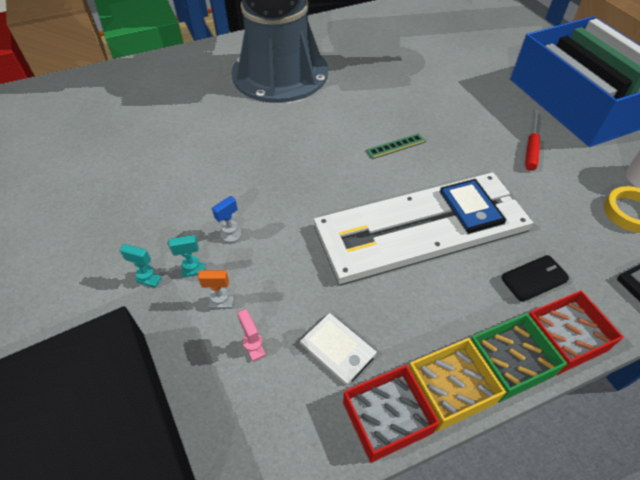

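The candidates in the top view are orange (432,222), blue (400,300), turquoise (450,271) and (492,279), and pink (415,165). The only one with an orange handle on a steel T-head is (432,222), so that is the stud. I'll confirm it in a crop and measure.

```bash
cat > h.py <<'E'
import cv2,numpy as np
def world(d,K,R,t):
    v,u=np.mgrid[:d.shape[0],:d.shape[1]]
    p=np.stack([(u-K[0,2])/K[0,0]*d,(v-K[1,2])/K[1,1]*d,d],-1)
    return (p-t)@R
def rect(xy):
    (c,s,a)=cv2.minAreaRect((xy*1000).astype(np.float32))
    b=cv2.boxPoints((c,s,a)); e=b[1]-b[0]; f=b[2]-b[1]
    l=e if np.linalg.norm(e)>np.linalg.norm(f) else f
    return np.round(c,1),np.round(sorted(s),1),round(float(np.degrees(np.arctan2(l[1],l[0]))%180),2)
def analyse(im,d,K,R,t,box=None):
    P=world(d,K,R,t); hsv=cv2.cvtColor(im,cv2.COLOR_RGB2HSV); H,S,V=[hsv[...,i].astype(int) for i in range(3)]
    z=P[...,2]; ok=d>0
    out={}
    def comp(m,near,rad):
        m=m&ok&(np.hypot(P[...,0]-near[0],P[...,1]-near[1])<rad)
        n,l,s,_=cv2.connectedComponentsWithStats(m.astype(np.uint8))
        return l==1+np.argmax(s[1:,4]) if n>1 else m
    m=comp((H<16)&(S>150)&(V>80)&(z>.08),(.6,-.325),.06)
    if m.sum()>20: out['stud']=(rect(P[m][:,:2]),int(m.sum()),P[m][:,2].round(4).tolist()[:1],np.median(z[m]).round(4))
    m=comp((z>.018)&(z<.036)&(S<60)&(V>120),(.6,.02),.3)
    if m.sum()>20: out['plate']=(rect(P[m][:,:2]),int(m.sum()),np.median(z[m]).round(4))
    m=comp((H>95)&(H<130)&(S>90)&(z>.032),(.6,.16),.12)
    if m.sum()>20: out['drive']=(rect(P[m][:,:2]),int(m.sum()),np.median(z[m]).round(4))
    m=(H>18)&(H<35)&(S>130)&ok&(np.hypot(P[...,0]-.6,P[...,1]+.03)<.12)&(z<.05)
    if m.sum()>20: out['yellow']=(rect(P[m][:,:2]),int(m.sum()),np.median(z[m]).round(4))
    return out
E
python3 - <<'E'
from h import *
for c in("top","scene"):
    a=np.load(f"pics/{c}0.npz"); o=analyse(a['im'],a['d'],a['camera_matrix'],a['R'],a['t'])
    print(c); [print(' ',k,v) for k,v in o.items()]
a=np.load("pics/scene0.npz")['im']; cv2.imwrite("pics/crop.png",cv2.resize(a[185:370,100:300,::-1],None,fx=3,fy=3,interpolation=cv2.INTER_CUBIC))
E
```

```text
top
  stud ((array([ 601.8, -327. ]), array([16.4, 41.5]), 67.85), 257, [0.0914], np.float64(0.0927))
  plate ((array([595.1,  64.7]), array([141.3, 380.8]), 85.33), 11916, np.float64(0.0271))
  drive ((array([603.9, 162.3]), array([ 73.2, 103.8]), 175.59), 1237, np.float64(0.0419))
  yellow ((array([584.9, -64.6]), array([46.8, 52.7]), 85.65), 168, np.float64(0.0279))
scene
  stud ((array([ 601.2, -326.6]), array([17.1, 42.7]), 67.16), 309, [0.0894], np.float64(0.0909))
  plate ((array([593.6,  66.1]), array([144.2, 382. ]), 85.26), 9117, np.float64(0.0257))
  drive ((array([600.9, 164.1]), array([ 75.9, 108.3]), 175.99), 959, np.float64(0.0403))
  yellow ((array([582.4, -62.6]), array([46.7, 52. ]), 85.05), 120, np.float64(0.0265))
```

View pics/crop.png

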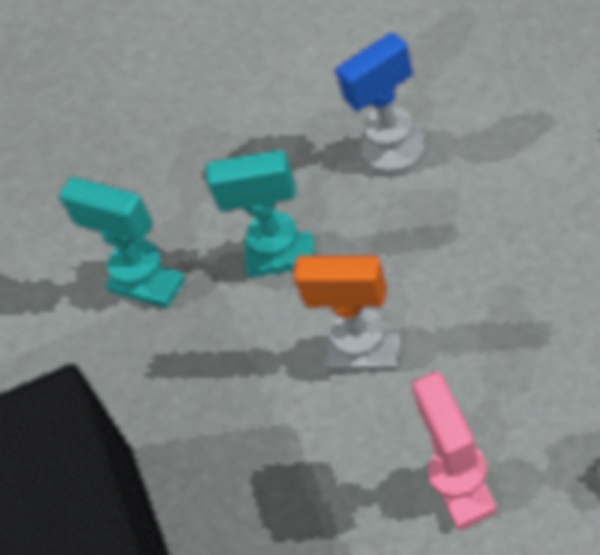

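The crop shows the orange stud at (340,285) with a steel rectangular T-head. The blue one has a round foot, and the other look-alikes are turquoise or pink. I'll check the IK and obstacles, then look at the plate from the wrist on the way to the stud.

```bash
cat >> h.py <<'E'
def Rt(deg):  # tool down, tool y (closing) at angle deg in world
    a=np.radians(deg); y=np.array([np.cos(a),np.sin(a),0]); z=np.array([0,0,-1.]); return np.stack([np.cross(y,z),y,z],1)
def look(manip,name):
    k=manip.get_calibration('wrist'); im,d=manip.grab_frame('wrist')
    cv2.imwrite(f"pics/{name}.png",im[:,:,::-1]); np.savez(f"pics/{name}.npz",im=im,d=d,**k)
    for a,b in analyse(im,d,k['camera_matrix'],k['R'],k['t']).items(): print(' ',a,b)
E
python3 - <<'E'
from h import *
from bench import manip
a=np.load("pics/top0.npz"); P=world(a['d'],a['camera_matrix'],a['R'],a['t'])
m=(a['d']>0)&(P[...,2]>.1)&(P[...,0]<.9)&(P[...,1]<-.3); print('tall',P[m].min(0).round(3),P[m].max(0).round(3))
k=manip.get_calibration('wrist'); print('cam in tool',(manip.current_tcp_rot().T@(-k['R'].T@k['t']-manip.current_ee_pos())).round(3)); print((k['R']@manip.current_tcp_rot()).round(2))
for n,p,d in (('pick',(.602,-.327,.064),-22.4),('win',(.584,-.064,.075),-4.7),('end',(.597,.11,.075),-4.7),('end90',(.597,.11,.075),85.3)):
    for s in(0,180): 
        q=manip.inverse_kinematics(p,Rt(d+s)); print(n,s,None if q is None else np.round(q,2))
E
```

```text
tall [ 0.617 -0.7    0.1  ] [ 0.899 -0.438  0.103]
cam in tool [ 0.069  0.    -0.143]
[[-0.    1.    0.  ]
 [-0.96  0.   -0.27]
 [-0.27 -0.    0.96]]
pick 0 [-0.57  0.78  1.38 -0.    0.98 -0.17]
pick 180 None
win 0 [-0.19  0.61  1.67 -0.    0.86 -0.11]
win 180 None
end 0 [ 0.11  0.64  1.61 -0.    0.88  0.19]
end 180 None
end90 0 [ 0.11  0.64  1.61 -0.    0.88 -1.38]
end90 180 [ 0.11  0.64  1.61 -0.    0.88  1.76]
```

Run:
```python
from h import *
from bench import manip
manip.move_ptp([.594,.04,.28],Rt(-4.7)); manip.dwell(.2); look(manip,'w1')
manip.move_ptp([.602,-.327,.17],Rt(-22.4)); manip.set_gripper(.6); look(manip,'w2')
print(manip.current_time(),manip.current_force())
```

```text
plate ((array([593. ,  50.8]), array([140.5, 351.5]), 85.31), 30186, np.float64(0.0265))
  drive ((array([602.1, 162.7]), array([ 71. , 101.4]), 175.21), 4745, np.float64(0.0414))
  yellow ((array([583. , -64.8]), array([47.4, 55.9]), 85.97), 465, np.float64(0.0271))
  stud ((array([ 601.3, -327.9]), array([15.5, 44.5]), 67.45), 1727, [0.0801], np.float64(0.0923))
5.0333 [0.02005707 0.08710729 0.20469519]
```

View pics/w1.png

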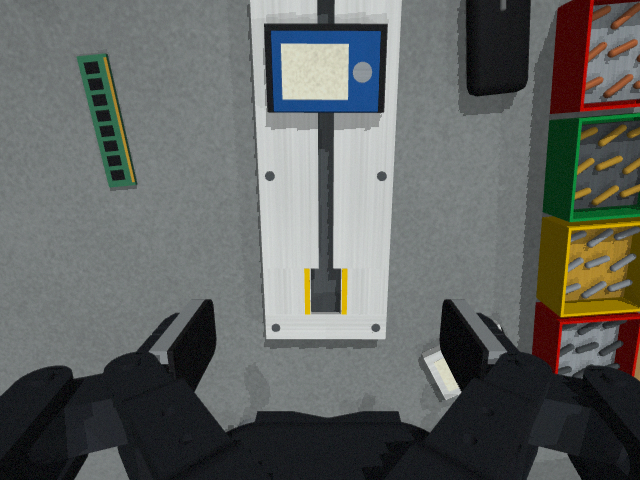

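View pics/w2.png

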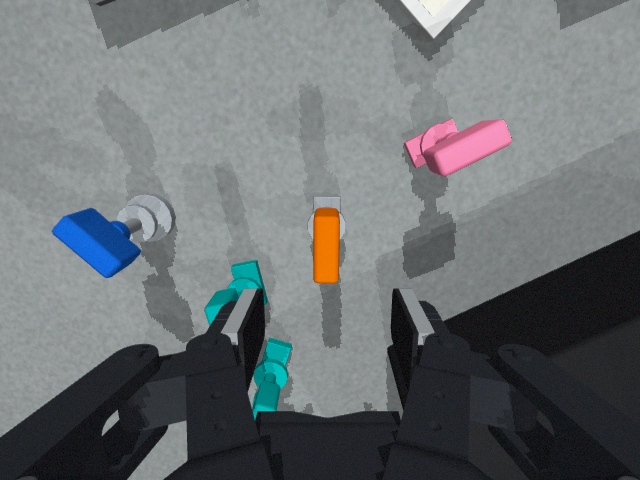

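w1 shows the window at (325,290), the slot running up to the drive face at row 110, and w2 shows the orange handle at (326,245), clear between the fingers. Next I'll grasp and lift, then hover over the window and check.

Run:
```python
from h import *
from bench import manip
R=Rt(-22.5)
manip.move_ptp([.6014,-.3276,.115],R); manip.move_l([.6014,-.3276,.064],max_speed=.1)
manip.set_gripper(0.0,50); print('grip',manip.current_grip_width()*85,manip.current_grip_force(),manip.current_force().round(2))
manip.move_l([.6014,-.3276,.135],max_speed=.1)
manip.move_ptp([.5834,-.0648,.125],Rt(-4.7)); manip.dwell(.2)
print(manip.current_grip_width()*85,manip.current_force().round(2),manip.current_ee_pos().round(4),manip.current_time())
look(manip,'w3')
im,d=manip.grab_frame('scene'); cv2.imwrite("pics/s3.png",cv2.resize(im[120:300,260:500,::-1],None,fx=3,fy=3,interpolation=cv2.INTER_CUBIC))
```

```text
grip 14.928045237613713 49.538244009017944 [-1.65 -0.07  4.56]
15.302445133913226 [-0.48  0.24 -2.  ] [ 0.5836 -0.066   0.1249] 8.5167
  plate ((array([547.6, -22. ]), array([ 62.4, 199.3]), 85.25), 27869, np.float64(0.0265))
  yellow ((array([583.4, -64.6]), array([48.2, 56. ]), 85.07), 1404, np.float64(0.0271))
```

View pics/w3.png

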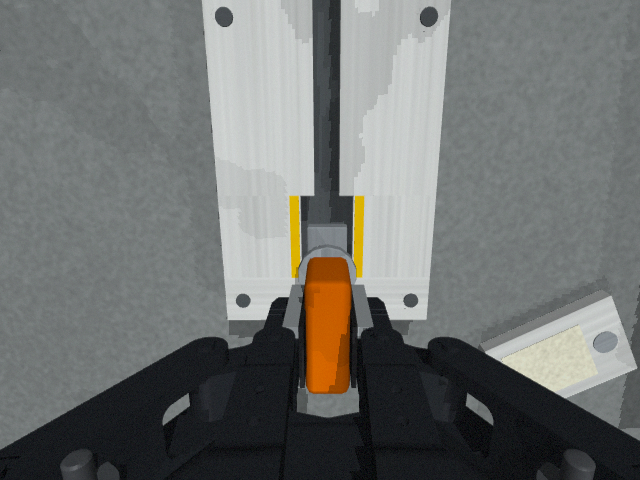

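View pics/s3.png

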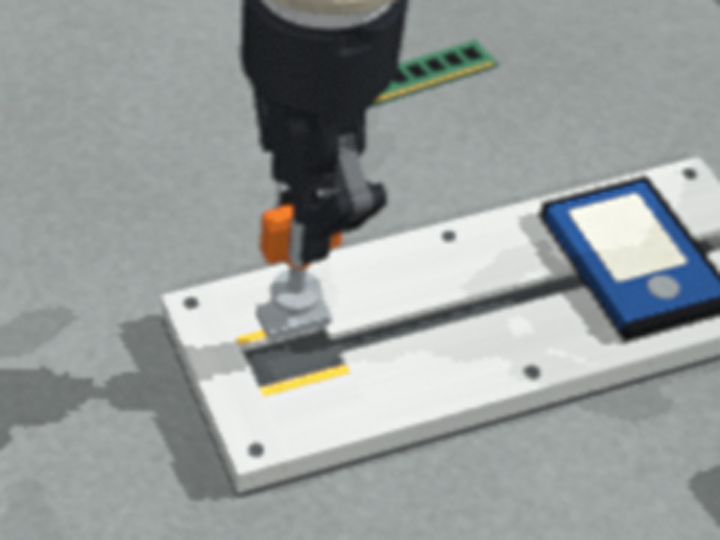

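w3 shows the head (columns 307–348) centred on the slot (315–340), and s3 shows the stud hanging straight over the window. I'll lower it in steps while watching the force.

Run:
```python
from h import *
from bench import manip
x,y=.5834,-.0648
for z in(.1,.085,.0715):
    manip.move_l([x,y,z],max_speed=.06); f=manip.current_force(); print(z,f.round(2),manip.current_ee_pos().round(4))
    if abs(f[2]+2)>12: print('STOP'); break
else:
    # along the slot: x = .5932+.0822*(y-.0508)
    for y in (-.03,.0,.05,.09,.107):
        manip.move_l([.5932+.0822*(y-.0508),y,.0715],max_speed=.07); f=manip.current_force(); print(y,f.round(2),manip.current_ee_pos().round(4))
        if np.hypot(*f[:2])>12: print('STOP'); break
look(manip,'w4'); print(manip.current_time(),manip.current_grip_width()*85)
im,d=manip.grab_frame('scene'); cv2.imwrite("pics/s4.png",cv2.resize(im[120:300,260:540,::-1],None,fx=2.8,fy=2.8,interpolation=cv2.INTER_CUBIC))
```

```text
0.1 [ 0.74  0.13 -1.59] [ 0.5834 -0.0648  0.0998]
0.085 [ 1.41 -0.63 -1.16] [ 0.5832 -0.0648  0.0845]
0.0715 [-0.01 -0.48 -1.52] [ 0.5832 -0.0648  0.0709]
-0.03 [-0.48 -0.01 -0.82] [ 0.5866 -0.0298  0.0715]
0.0 [-0.45  0.76 -1.41] [5.89e-01 2.00e-04 7.15e-02]
0.05 [ 0.34  0.63 -0.92] [0.5931 0.0498 0.0715]
0.09 [ 0.28  0.57 -1.52] [0.5964 0.09   0.0714]
0.107 [ 0.07 -0.06 -1.11] [0.5978 0.1074 0.0715]
  plate ((array([561.8, 149.1]), array([ 62.6, 172.6]), 85.27), 21549, np.float64(0.0265))
  drive ((array([602.1, 162.4]), array([ 70.6, 101.6]), 175.29), 18661, np.float64(0.0415))
13.225 15.337079679283981
```

View pics/s4.png

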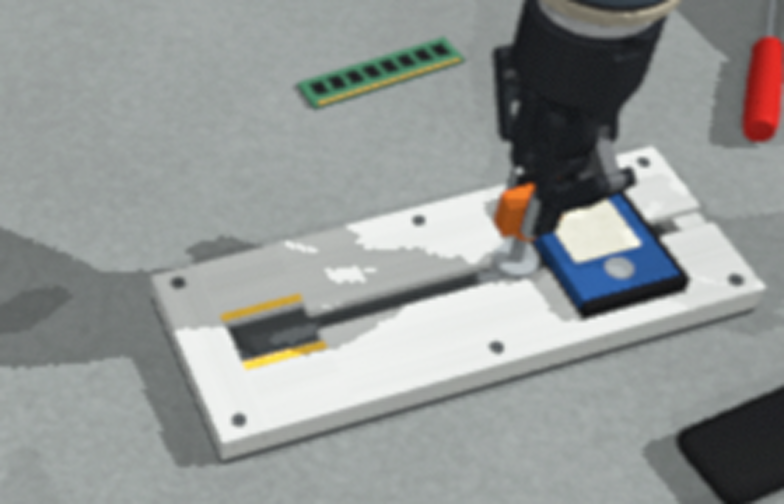

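View pics/w4.png

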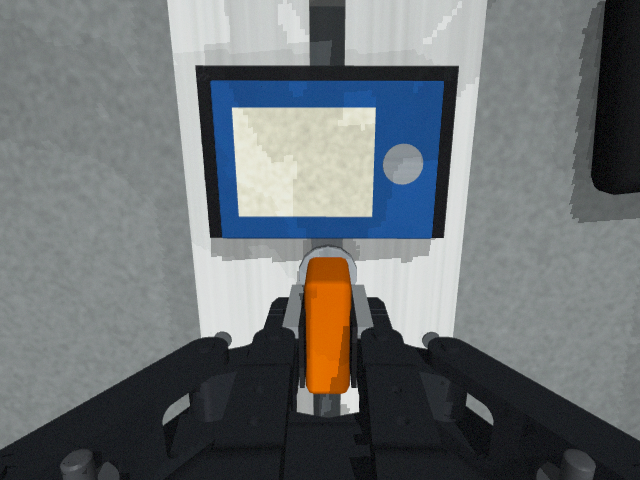

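s4 and w4 show the stud in the slot, handle lengthways, with the collar (328,246) about 4–5 mm from the drive's face (row 238). That is within tolerance, so I'll turn it, set it down and release.

Run:
```python
from h import *
from bench import manip
q=np.array(manip.current_qpos()); 
for k in(1,2,3):
    p=q.copy(); p[5]-=np.pi/2*k/3; manip.move_j(p); print(manip.current_force().round(2),manip.current_ft_torque().round(2),manip.current_ee_pos().round(4))
e=manip.current_ee_pos(); manip.move_l([e[0],e[1],.0702],max_speed=.03); print(manip.current_force().round(2))
manip.set_gripper(.5); manip.dwell(.2)
manip.move_l([e[0],e[1],.17],max_speed=.1)
manip.dwell(.3); look(manip,'w5')
for c in('top','scene'):
    im,d=manip.grab_frame(c); k=manip.get_calibration(c); P=world(d,k['camera_matrix'],k['R'],k['t']); hsv=cv2.cvtColor(im,cv2.COLOR_RGB2HSV)
    m=(hsv[...,0]<16)&(hsv[...,1]>150)&(hsv[...,2]>80)&(np.hypot(P[...,0]-.6,P[...,1]-.11)<.06)&(P[...,2]>.085); print(c,m.sum(),rect(P[m][:,:2]),np.median(P[m][:,2]))
cv2.imwrite("pics/s5.png",cv2.resize(im[120:300,260:540,::-1],None,fx=2.8,fy=2.8,interpolation=cv2.INTER_CUBIC))
print(manip.current_time())
```

```text
[ 0.01 -0.93 -0.9 ] [-0.02 -0.   -0.01] [0.5978 0.1068 0.0715]
[-0.26 -0.4  -1.51] [-0.04 -0.    0.01] [0.5978 0.1069 0.0715]
[-0.06 -0.46 -2.15] [-0.03 -0.01 -0.01] [0.5978 0.1069 0.0715]
[-0.88  0.04  2.81]
  plate ((array([594.1,  64.8]), array([140.3, 382.2]), 85.27), 54506, np.float64(0.0265))
  drive ((array([602.5, 162.7]), array([ 71.1, 103. ]), 175.18), 6652, np.float64(0.0414))
  yellow ((array([583.3, -64.9]), array([47.7, 57.9]), 85.09), 1078, np.float64(0.0271))
top 173 (array([591.6, 106.1]), array([26. , 35.7]), 40.11) 0.09829385161991641
scene 232 (array([599.9, 106. ]), array([15.4, 42.9]), 175.89) 0.09655022518046519
17.4083
```

View pics/w5.png

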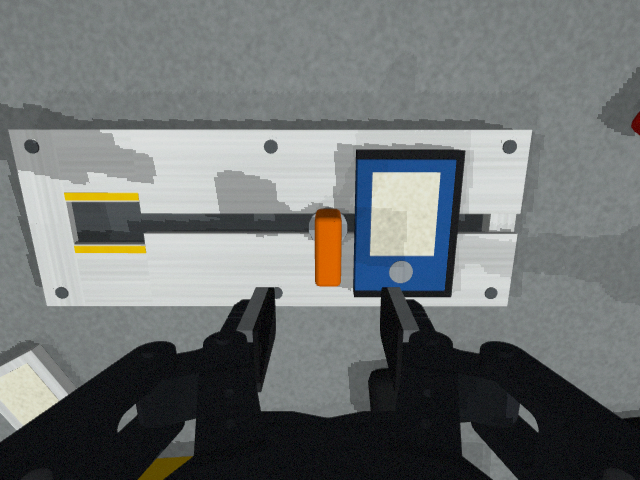

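View pics/s5.png

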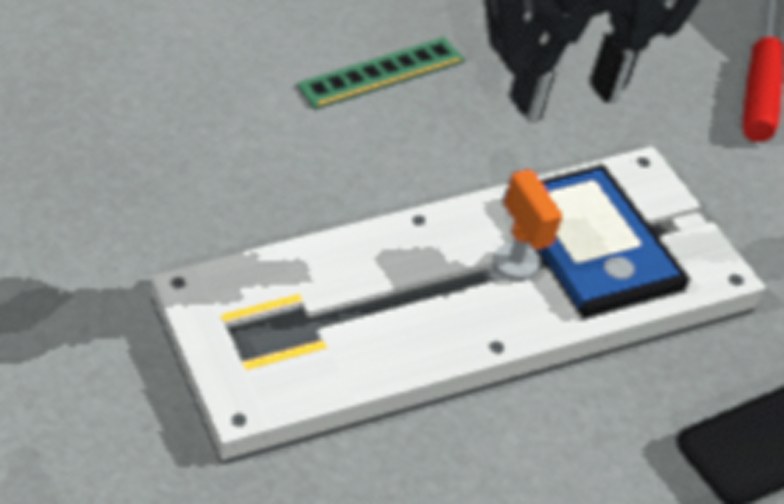

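w5 and s5 show the stud standing upright and crossways (handle at 176°), with its collar (328,222) about 6 mm from the drive and the gripper clear of it. I'm handing the job in.

```bash
python3 -c "
from bench import manip
print(manip.sign_off())"
```

```text
the job is handed in; nothing more can be done
None
```

The orange-handled stud stands released in the slot, turned a quarter turn so its head locks crossways under the lips, with its collar about 6 mm from the hard drive; the job was handed in at about 17 s, and I touched no other stud.

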